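Make up two converter spares kits

ROBOT

A 6-joint arm with a two-finger parallel gripper is mounted at the origin on a cart in front of the work surface, level with it; the furniture and walls round the work are solid. World frame = base frame: x ahead of the robot, y to its left, z up, the work surface at z = 0. Lengths are in m, angles in rad, forces in N, time in s.
With the tool pointing down it reaches from about 0.25 to 0.725 m from the base axis. Payload 4 kg.
Tool frame: the origin (TCP) lies on the centre line of the jaws, within the pads' length; the fingertips stand ahead of it and the grasp point (between the pads) lies 3 mm ahead of it (bot.tcp_to_tips is the z of the fingertips in the tool frame, in m); z points along the fingers, y is the line along which they close (so a half turn about z gives the same grasp; the last joint's range is limited). The gripper opens to 85 mm and grips with 20 to 120 N. Pads are 22 mm wide; open, the fingers measure 114 mm over their backs; the gripper's body (76 mm by 85 mm) begins 54 mm behind the grasp point. The pads swing forward as they close: fully open they stand 13 mm farther back than shut.
Start: joints at [1.346, 0.241, 0.005, 1.335, 0, 1.571], TCP at [0.111, 0.487, 0.224] pointing down, gripper open.
Joint ranges: [-2.72, 2.72], [-1.05, 1.87], [-1.09, 1.28], [-1.99, 2.15], [-1.42, 1.44], [-3.14, 3.14]. Speed limits (rad/s): [2.79, 2.79, 3.14, 3.14, 3.14, 3.14].

INTERFACE

Orientations are given as a unit quaternion [x, y, z, w].
In Python, from workcell import telemetry, camera, camera_params, ticket, boxes_of, cut_out, spot_point, bot gives the robot as it stands.
- The arm moves only by the shell command python3 -m creep 'ROWS'. ROWS is text: rows parted by semicolons, each of 5 numbers parted by spaces: the opening, from 0 (shut) to 1 (fully open), then the shift along the tool's x, y, z in units of 150 mm (1.0 is 150 mm), then the turn about the tool's z in units of 180 degrees (1.0 is 180 degrees). In form: claw x y z turn; .... A call has 1 to 12 rows; each row is the pose to reach, as a shift and turn from the pose commanded when the call began, along the tool's axes at that moment, turning the shorter way round; what a row does not reach only later rows make up. A row lasts 1/8 s, in which the tool goes at most 62.5 mm and 10.7 degrees, less where a joint would pass 70% of its speed; a pose out of reach is approached as far as the arm can. A call with a number of a shift or a turn outside -1 to 1 is refused whole. A call with a gripper value outside its range is refused whole. The fingers move at their own pace and stop on an object; the grip force is fixed at half the most. Time passes only in rows, so rows that repeat a pose let the fingers close. It gives the time, the measured TCP pose, the force, the opening and the grip force at its end, in the units of the state.
- telemetry.get_obs(): the state, without advancing time (a new reading comes with each control period).
- camera(name): name is "scene" or "top"; returns the picture (420x560x3 uint8, red, green, blue); there is no depth.
- camera_params(name): a dict with "camera_matrix" (3x3 intrinsics, pixels), "eye" and "attitude" of the camera in the world. Camera axes: x right, y down, z forward; pixel columns grow to the right and rows downward; lengths in m; the calibration is good to about 2 mm. A picture is of the moment at which its call begins. camera_params takes no time and is no camera call.
- ticket.job_done(): hands the job in; it is judged then, once.
Trained networks look in the newest picture that a camera, given by its name, has taken for a name from the list of things; names that differ only in an ending like _2 or _b are one class to them, and where a whole thing is asked for, a point or a joint stands for the part that bears it (a point fixed in the world has none). Each returns a list of dicts, best first, with "conf" (0 to 1); they miss things now and then, are a little off and sometimes report something else, mostly with a low value. They report only what shows in the picture. A call takes as long as a camera call. They do not tell look-alikes from the thing itself.
- boxes_of(thing, camera): "at" ([x, y, z] in m, in world coordinates, good to about 4 mm: the middle of the surface that is visible of it).
- cut_out(thing, camera): "pixels" (420x560 bool, what is visible of it).
- spot_point(thing, camera): "at" ([x, y, z] in m, in world coordinates, good to about 4 mm: a listed point, or the origin of a listed thing).
The state is a dict: "clock": time; "joint_pos": joint angles; "joint_vel": joint speeds; "tau": joint torques, N m; "eef_pos": TCP position; "tool_rot": TCP orientation; "ft_force": force on the tool from outside, world axes, zero at the start; "ft_torque": the same for the moment, N m; "grip_width": finger opening in m; "grasp_force": force on a finger pad.
Only numpy, scipy, OpenCV 4.12 (cv2) and the standard library are available. Lean on these libraries where they do the work, as an engineer would, in place of code of your own. Each camera call takes 0.05 s, during which the arm holds its last target. There are 200 camera calls.

TASK

Make up two spares kits from the stock on the desk. In the two-pocket tray put the heat sink (fins up) in the large rectangular pocket and the thickest, four-way blue terminal block in the narrower oblong slot; in the three-pocket tray stand the capacitor in the round pocket, the relay in the square pocket and the thin two-way blue terminal block in the oblong slot. Every part must stand upright, fully down on the floor of its pocket and let go; leave the grey three-way terminal block and the solder reel where they are.

Things in the scene. Friction and masses are not known exactly. Their poses are not given: they have to be found in the camera images.
- tray_two: plain grey kit tray with TWO pockets, 84 x 148 mm. Fixed, 12 mm high; pockets 8 mm deep (floor 4 mm above the desk), open on top, in a row along its y. Origin: centre of underside; x across (84 mm), y along, z up. Pockets at x = 0 (centre y; size x by y): large rectangle y = -34 mm, 60 x 68 mm; slot y = +37 mm, 42 x 62 mm, long along y.
- tray_three: plain grey kit tray with THREE pockets, 84 x 184 mm. Fixed, 12 mm high; pockets 8 mm deep (floor 4 mm above the desk), open on top, in a row along its y. Origin: centre of underside; x across (84 mm), y along, z up. Pockets at x = 0 (centre y; size x by y): round y = -59 mm, 54 mm diameter; square y = -4 mm, 44 x 44 mm; slot y = +55 mm, 42 x 62 mm, long along y.
- heat_sink: bare aluminium finned heat sink, 40 (x) x 50 (y) x 26 mm high, fins up; base plate 5 mm thick, fins are upright plates 40 mm long along its x, so grip it across the 40 mm, closing along x on the fin ends. Origin: centre of its underside, z up; stands upright on the desk at the start.
- four_way: blue four-way rail terminal block, the thickest of the blocks: 45 (x) x 24 (y) x 37 mm high, four screws in a row on top. x runs along its length (ends upright to 15 mm, then tapering to 23 mm at the top), y across its thickness; take it mid-length by its two flat sides, closing along y. Origin: centre of its underside, z up; stands upright on the desk at the start.
- two_way: blue two-way rail terminal block, the thinnest: 45 (x) x 12 (y) x 37 mm high, two screws in a row on top. x runs along its length (ends upright to 15 mm, then tapering to 23 mm at the top), y across its thickness; take it mid-length by its two flat sides, closing along y. Origin: centre of its underside, z up; stands upright on the desk at the start.
- relay: grey block-shaped plug-in relay, 22 (x) x 28 (y) x 34 mm high. Origin: centre of its underside, z up; stands upright on the desk at the start.
- capacitor: black cylindrical capacitor with a light top, 35 mm diameter, 52 mm high. Origin: centre of its underside, z up; stands upright on the desk at the start.
- three_way: grey three-way rail terminal block, 45 (x) x 18 (y) x 37 mm high: not wanted in these kits, to be left alone. Origin: centre of its underside, z up; stands upright on the desk at the start.
- reel: reel of solder wire with black flanges, 52 mm diameter, 36 mm high: to be left alone. Origin: centre of its underside, z up; stands upright on the desk at the start.
Things that resemble listed ones, but are neither listed nor needed, are in the scene too. Leave any orange look-alike of the heat_sink alone. Of the things like the four_way, leave any that is yellow; of the rest the larger one is meant.

How it is judged:
By the outcome, as a careful person would: the job done as asked, in the order asked, and still so for the second after the job is handed in, with the robot touching nothing.
It also fails if it takes over 122 s, if anything falls off the work surface, if the arm or the gripper's body presses on something with over 40 N, if the wrist force passes 120 N, or if a joint passes its speed limit or range.

## Working session

There is one attempt and no reset: what is moved stays moved. The work goes in short steps, Python scripts to look and compute and a shell command to move; the robot and the scene stay as the last step left them, time stands still between calls to the robot, and variables do not carry over. Pictures are saved under pics/ and viewed, at most 14 in all, crops included, and the job is handed in when it is done.

```bash
ls; mkdir -p pics; python3 - <<'E'
from workcell import *
import cv2
for n in("scene","top"):
    cv2.imwrite(f"pics/{n}0.png",camera(n)[:,:,::-1]); p=camera_params(n); print(n,p)
for t in["tray_two","tray_three","heat_sink","four_way","two_way","relay","capacitor","three_way","reel"]:
    for c in("scene","top"):
        print(t,c,[(round(d["conf"],2),[round(float(v),3) for v in d["at"]]) for d in spot_point(t,c)])
print(telemetry.get_obs(), bot.tcp_to_tips)
E
```

```text
pics
scene {'camera_matrix': array([[511.23594513,   0.        , 280.35927276],
       [  0.        , 511.23594513, 206.6122032 ],
       [  0.        ,   0.        ,   1.        ]]), 'eye': array([ 0.18716987, -0.26373698,  0.7198889 ]), 'attitude': array([ 0.86065889, -0.36827302,  0.12974516, -0.32681408])}
top {'camera_matrix': array([[507.11250241,   0.        , 282.46798014],
       [  0.        , 507.11250241, 206.26252368],
       [  0.        ,   0.        ,   1.        ]]), 'eye': array([0.50505949, 0.15656465, 1.11168681]), 'attitude': array([-0.70355569,  0.70897119, -0.04187924,  0.02480669])}
tray_two scene [(0.72, [0.467, 0.105, -0.001])]
tray_two top [(0.73, [0.469, 0.106, 0.003])]
tray_three scene [(0.67, [0.471, 0.312, 0.002]), (0.33, [0.591, -0.022, 0.001])]
tray_three top [(0.87, [0.474, 0.309, -0.001])]
heat_sink scene [(0.83, [0.694, 0.028, -0.003]), (0.77, [0.683, -0.063, 0.0]), (0.7, [0.754, 0.218, -0.001])]
heat_sink top [(0.98, [0.69, -0.068, 0.001]), (0.8, [0.69, 0.03, -0.007]), (0.7, [0.761, 0.219, -0.001])]
four_way scene [(0.73, [0.585, 0.256, -0.001]), 
[... 693 characters left out ...]
pos': array([1.34603027e+00, 2.40572504e-01, 4.98471999e-03, 1.33520025e+00,
       2.43054124e-05, 1.57080978e+00]), 'joint_vel': array([-9.06111659e-04, -3.55666569e-05,  1.12544867e-04, -4.11819745e-05,
        2.73058195e-04,  8.55067967e-04]), 'tau': array([ 7.22654841e-04, -3.72215402e+01,  2.52697062e+01,  1.05174680e-03,
        1.38646828e-04,  7.52089420e-06]), 'eef_pos': array([0.11143005, 0.48741725, 0.22371437]), 'tool_rot': array([ 1.12153298e-01,  9.93690917e-01,  5.48544228e-06, -1.16108051e-05]), 'ft_force': array([ 0.72604875,  0.15493049, -0.26239775]), 'ft_torque': array([-0.01347   , -0.00739219,  0.01026766]), 'grasp_force': 0.0, 'grip_width': 0.08539498653925505} 0.022
```

View pics/scene0.png

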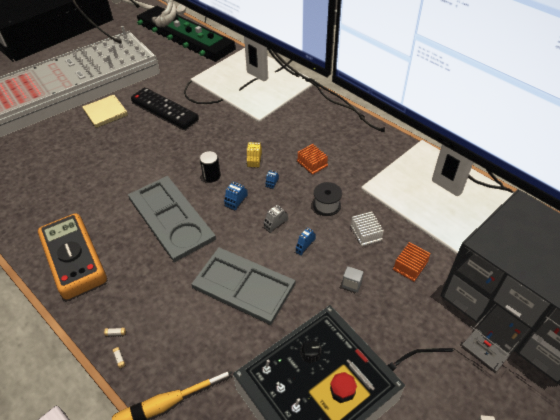

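View pics/top0.png

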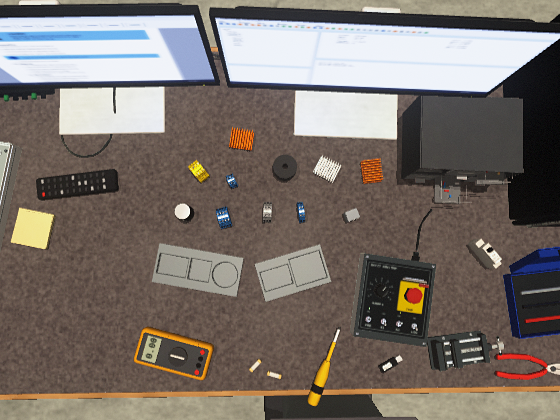

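Candidates in the top picture:
- **Heat sink:** silver at (327,168). The orange ones at (372,171) and (242,139) are look-alikes.
- **Four-way:** the larger blue block at (223,217). The small blue at (231,181) and the yellow at (198,171) are look-alikes.
- **Two-way:** thin blue at (300,212).
- **Three-way:** grey at (267,212), to be left alone.
- **Relay:** (351,215), and **capacitor:** (183,212).

Next I fit the poses from the silhouettes in both views and check the choices in a close crop.

```bash
cat > h.py <<'E'
import numpy as np, cv2
from scipy.spatial.transform import Rotation as R
from scipy.optimize import minimize
from workcell import *
P={n:camera_params(n) for n in("scene","top")}
def proj(n,X):
    p=P[n]; c=R.from_quat(p["attitude"]).inv().apply(np.atleast_2d(X)-p["eye"])
    u=c@p["camera_matrix"].T; return u[:,:2]/u[:,2:]
def pts(kind,s,q):
    x,y,a,h=q; c,n=np.cos(a),np.sin(a)
    if kind=="cyl":
        t=np.linspace(0,2*np.pi,40); L=np.array([[s[0]/2*np.cos(k),s[0]/2*np.sin(k),z] for k in t for z in(0,h)])
    elif kind=="term":
        L=np.array([[i*w/2,j*s[1]/2,z] for w,z in((s[0],0),(s[0],.4*h),(.51*s[0],h)) for i in(-1,1) for j in(-1,1)])
    else: L=np.array([[i*s[0]/2,j*s[1]/2,z] for i in(-1,1) for j in(-1,1) for z in(0,h)])
    return np.c_[x+c*L[:,0]-n*L[:,1],y+n*L[:,0]+c*L[:,1],L[:,2]]
def sil(n,X,S=8):
    m=np.zeros((420,560),np.uint8)
    h=cv2.convexHull(np.round(proj(n,X)*16).astype(np.int32)); cv2.fillConvexPoly(m,h,1,cv2.LINE_8,4); return m>0
def softsil(n,X,box):
    x0,y0,x1,y1=box;K=6
    m=np.zeros(((y1-y0)*K,(x1-x0)*K),np.uint8)
    u=(proj(n,X)-[x0,y0]+.5)*K-.5
    cv2.fillConvexPoly(m,cv2.convexHull(np.round(u*16).astype(np.int32)),255,cv2.LINE_8,4)
    return cv2.resize(m,(x1-x0,y1-y0),interpolation=cv2.INTER_AREA)/255.
def mask(t,n,xy,z=.015):
    c=proj(n,[*xy,z])[0]; best=None
    for d in cut_out(t,n):
        m=d["pixels"]; r,k=np.nonzero(m)
        if len(r)==0: continue
        e=np.hypot(k.mean()-c[0],r.mean()-c[1])
        if e<15 and(best is None or e<best[0]): best=(e,m)
    return None if best is None else best[1]
def fit(kind,s,q0,ms,yaws,fixh=None):
    best=None; bx={}
    for n,m in ms.items():
        r,k=np.nonzero(m); bx[n]=(max(k.min()-15,0),max(r.min()-15,0),min(k.max()+16,560),min(r.max()+16,420))
    def cost(v):
        q=[v[0],v[1],v[2]/10,v[3] if fixh is None else fixh]; e=0
        for n,m in ms.items():
            b=bx[n]; M=m[b[1]:b[3],b[0]:b[2]]; S=softsil(n,pts(kind,s,q),b); e+=1-np.minimum(M,S).sum()/np.maximum(M,S).sum()
        return e/len(ms)
    for a in yaws:
        v0=np.array([q0[0],q0[1],a*10,s[2]])
        r=minimize(cost,v0,method="Nelder-Mead",options=dict(initial_simplex=np.vstack([v0]+[v0+np.eye(4)[i]*d for i,d in enumerate((.006,.006,2,.006))]),xatol=1e-4,fatol=1e-4,maxiter=250))
        if best is None or r.fun<best[0]: best=(r.fun,r.x)
    v=best[1]; return best[0],v[0],v[1],v[2]/10,v[3]
T={"tray_two":("box",(.084,.148,.012),(.468,.105)),"tray_three":("box",(.084,.184,.012),(.473,.310)),
"heat_sink":("box",(.040,.050,.026),(.692,.029)),"four_way":("term",(.045,.024,.037),(.586,.258)),
"two_way":("term",(.045,.012,.037),(.593,.093)),"relay":("box",(.022,.028,.034),(.590,-.021)),
"capacitor":("cyl",(.035,.035,.052),(.597,.340))}
E
cat > go.py <<'E'
from h import *
ims={n:camera(n) for n in P}
for t,(k,s,q) in T.items():
    ms={}
    for n in P:
        for _ in range(2):
            m=mask(t,n,q,s[2]/2)
            if m is not None: ms[n]=m;break
    print(t,{n:int(m.sum()) for n,m in ms.items()},end=" ")
    if not ms: continue
    f=fit(k,s,q,ms,np.arange(-1.57,1.57,.4) if k!="cyl" else [0])
    print("iou %.2f x %.4f y %.4f yaw %.1f h %.3f"%(1-f[0],f[1],f[2],np.degrees(f[3]),f[4]))
    for n in ms:
        b=cv2.convexHull(np.round(proj(n,pts(k,s,[*f[1:4],s[2]]))*16).astype(np.int32))
        big=globals().setdefault("B"+n,cv2.resize(ims[n][:,:,::-1],None,fx=4,fy=4,interpolation=cv2.INTER_CUBIC))
        cv2.polylines(big,[np.round((b/16.+.5)*64).astype(np.int32)],True,(0,255,0),1,cv2.LINE_AA,4)
cv2.imwrite("pics/ctop.png",cv2.resize(Btop[560:1220,560:1560],(800,528)))
cv2.imwrite("pics/cscene.png",cv2.resize(Bscene[560:1300,500:1760],(800,470)))
E
python3 go.py
```

```text
tray_two {'scene': 4251, 'top': 2683} iou 0.97 x 0.4656 y 0.1082 yaw 16.0 h 0.008
tray_three {'scene': 3895, 'top': 3427} iou 0.97 x 0.4736 y 0.3127 yaw -10.4 h 0.012
heat_sink {'scene': 766, 'top': 455} iou 0.93 x 0.6924 y 0.0308 yaw -28.1 h 0.021
four_way {'scene': 448, 'top': 221} iou 0.89 x 0.5873 y 0.2583 yaw 15.7 h 0.032
two_way {'scene': 305} iou 0.92 x 0.5977 y 0.0898 yaw 8.0 h 0.032
relay {'scene': 440, 'top': 158} iou 0.91 x 0.5886 y -0.0196 yaw 19.3 h 0.032
capacitor {'scene': 511, 'top': 247} iou 0.91 x 0.5968 y 0.3403 yaw 9.6 h 0.048
```

View pics/ctop.png

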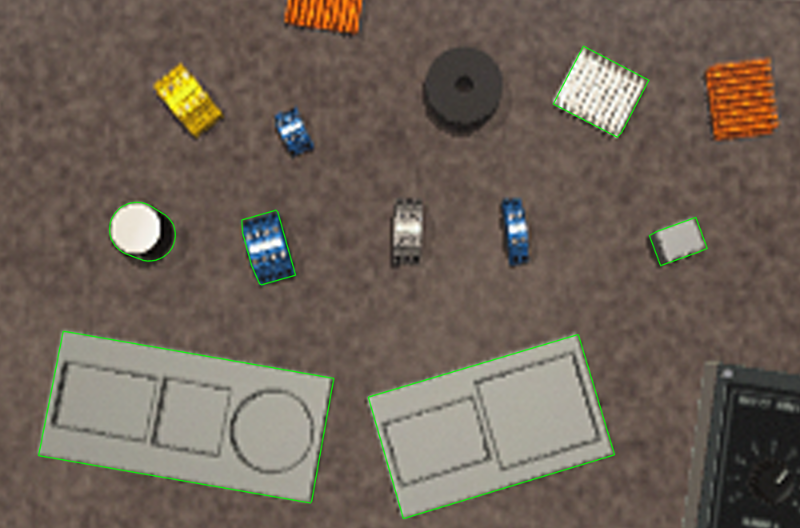

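View pics/cscene.png

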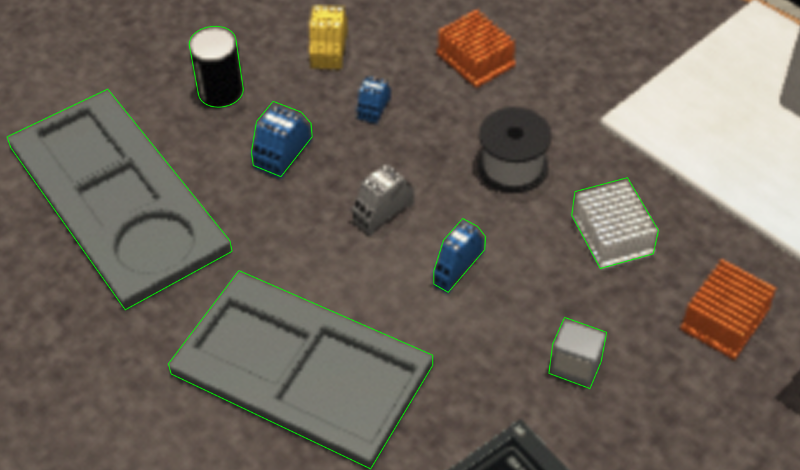

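The top crop confirms the choices: the silver heat sink, the larger blue four-way with its four screw rows, the thin blue two-way, the relay and the capacitor. The fitted outlines sit on them. tray_two's large pocket and tray_three's round pocket are both on the right (−y). Fitted heights agree with the text to within about 5 mm.

Next is a planner, and a refit of the two-way with the top view added by colour.

```bash
cat > plan.py <<'E'
# usage: plan.py x y z closing_yaw_deg : call A (turn + first share, current axes) and the rest, in the turned axes
import sys,numpy as np
from scipy.spatial.transform import Rotation as R
from workcell import telemetry
x,y,z,psi=map(float,sys.argv[1:5]); o=telemetry.get_obs()
r=R.from_quat(o["tool_rot"]); M=r.as_matrix(); p=np.array(o["eef_pos"]); D=np.array([x,y,z])-p
cur=np.degrees(np.arctan2(M[1,1],M[0,1])); d=(psi-cur+180)%360-180
print("clock %.1f p %s yaw %.1f q %s w %.3f gf %.1f f %s"%(o["clock"],p.round(4),cur,np.array(o["joint_pos"]).round(2),o["grip_width"],o["grasp_force"],np.array(o["ft_force"]).round(1)))
print("turn %.3f (%.1f deg)"%(-d/180,d)," shift now axes",(M.T@D/.15).round(3))
N=M.copy(); c,s=np.cos(np.radians(d)),np.sin(np.radians(d)); N=np.array([[c,-s,0],[s,c,0],[0,0,1]])@M
print("shift turned axes",(N.T@D/.15).round(3))
E
python3 - <<'E'
from h import *
T2=T["two_way"]; ms={"scene":None}
for n in P:
    im=camera(n); hsv=cv2.cvtColor(im,cv2.COLOR_RGB2HSV)
    m=mask("two_way",n,T2[2],.018)
    if m is None:
        c=proj(n,[.595,.092,.018])[0].astype(int); m=np.zeros((420,560),bool); w=16
        s=(slice(c[1]-w,c[1]+w),slice(c[0]-w,c[0]+w)); g=im[s].astype(int)
        k=((g[...,2]-g[...,0]>25)|(g.min(2)>120)).astype(np.uint8); k=cv2.morphologyEx(k,cv2.MORPH_CLOSE,np.ones((3,3),np.uint8)); m[s]=k>0; print(n,"colour",m.sum())
    ms[n]=m
f=fit("term",T2[1],T2[2],ms,np.arange(-1.57,1.57,.4),.037);print(f[:3],np.degrees(f[3]))
E
python3 plan.py .6924 .0308 .15 -28
```

```text
top colour 127
(np.float64(0.13890964914640175), np.float64(0.5969937135669052), np.float64(0.0899135468580462)) 6.201147872821243
clock 2.0 p [0.1115 0.4874 0.2237] yaw 77.1 q [1.35 0.24 0.01 1.34 0.   1.57] w 0.086 gf 0.0 f [ 0.3 -0.5 -0.7]
turn 0.584 (-105.1 deg)  shift now axes [-4.454 -2.104  0.491]
shift turned axes [-0.87   4.849  0.491]
```

```bash
python3 -m creep '1 -0.3 -0.15 0.1 0.1;1 -0.6 -0.3 0.2 0.2;1 -1 -0.5 0.3 0.3;1 -1 -0.5 0.3 0.4;1 -1 -0.5 0.3 0.5;1 -1 -0.5 0.3 0.584;1 -1 -0.5 0.3 0.584;1 -1 -0.5 0.3 0.584;1 -1 -0.5 0.3 0.584;1 -1 -0.5 0.3 0.584;1 -1 -0.5 0.3 0.584'; python3 plan.py .6924 .0308 .15 -28
```

```text
clock: 3.42
eef_pos: [0.241, 0.3809, 0.1788]
tool_rot: [0.857, 0.516, 0.0, -0.0]
ft_force: [-0.2, -0.0, -0.4]
grip_width: 0.0854
grasp_force: 0.0
clock 3.4 p [0.241  0.3809 0.1788] yaw -27.9 q [ 1.01  0.17 -0.2   1.2   0.    3.06] w 0.085 gf 0.0 f [-0.2 -0.  -0.4]
turn 0.001 (-0.1 deg)  shift now axes [-0.654  3.752  0.192]
shift turned axes [-0.648  3.753  0.192]
```

```bash
for i in 1 2 3; do python3 -m creep '1 -0.16 1 0 0;1 -0.16 1 0 0;1 -0.16 1 0 0' >/dev/null; done;  python3 -m creep '1 -0.16 0.74 0.19 0;1 -0.16 0.74 0.19 0;1 -0.16 0.74 0.19 0;1 -0.16 0.74 0.19 0'; python3 plan.py .6924 .0308 .03 -28
```

```text
clock: 5.05
eef_pos: [0.6907, 0.0328, 0.1495]
tool_rot: [0.857, 0.516, -0.001, -0.001]
ft_force: [0.5, 0.1, 0.8]
grip_width: 0.0857
grasp_force: 0.0
clock 5.0 p [0.6907 0.0328 0.1495] yaw -27.9 q [0.05 0.67 0.48 1.38 0.   2.11] w 0.086 gf 0.0 f [0.5 0.1 0.8]
turn 0.000 (-0.1 deg)  shift now axes [-0.006  0.017  0.797]
shift turned axes [-0.006  0.017  0.797]
```

```bash
python3 -m creep '1 0 0.02 0.25 0;1 0 0.02 0.5 0;1 0 0.02 0.65 0;1 0 0.02 0.8 0;1 0 0.02 0.8 0;0 0 0.02 0.8 0;0 0 0.02 0.8 0;0 0 0.02 0.8 0;0 0 0.02 0.8 0;0 0 0.02 0.8 0;0 0 0.02 0.8 0;0 0 0.02 0.8 0'; python3 - <<'E'
from h import *
b=cv2.resize(camera("scene")[100:300,300:480,::-1],None,fx=3,fy=3); cv2.imwrite("pics/g1.png",b)
E
```

```text
clock: 6.55
eef_pos: [0.6938, 0.0313, 0.0301]
tool_rot: [0.857, 0.515, -0.0, -0.0]
ft_force: [0.3, -0.4, -0.7]
grip_width: -0.0002
grasp_force: 0.0
```

View pics/g1.png

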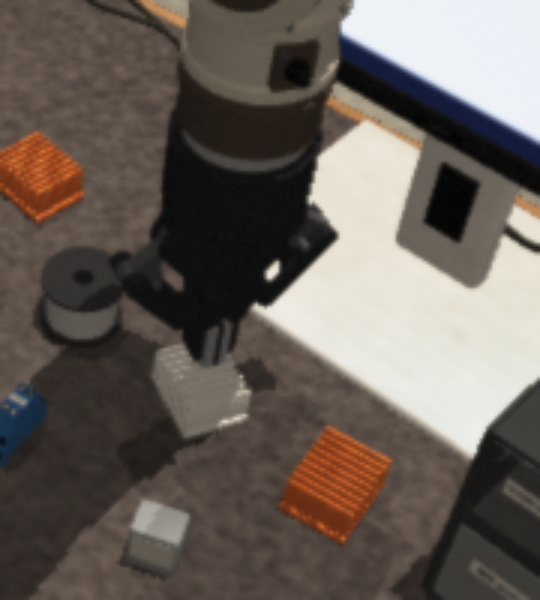

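```bash
python3 - <<'E'
from h import *
for z in(.008,.026,.03,.04,.05): print(z,((proj("scene",[.6938,.0313,z])[0]-[300,100])*3).round(), ((proj("top",[.6938,.0313,z])[0]-[282,120])*6).round())
cv2.imwrite("pics/g2.png",cv2.resize(camera("top")[120:220,282:392,::-1],None,fx=6,fy=6,interpolation=cv2.INTER_CUBIC))
print(bot.__dict__ if hasattr(bot,"__dict__") else dir(bot))
for n in P:
    m=mask("heat_sink",n,(.692,.031),.013); print(n,None if m is None else (m.sum(),[v.mean() for v in np.nonzero(m)]))
    print([d["at"] for d in spot_point("heat_sink",n)])
E
```

```text
0.008 [198. 385.] [267. 287.]
0.026 [202. 365.] [273. 279.]
0.03 [203. 361.] [274. 277.]
0.04 [204. 350.] [277. 272.]
0.05 [206. 339.] [281. 267.]
{}
scene (np.int64(660), [np.float64(230.35), np.float64(366.22727272727275)])
[[0.6875, -0.0656, -0.0011], [0.6935, 0.0301, 0.0006], [0.7529, 0.2147, -0.0015]]
top (np.int64(88), [np.float64(172.10227272727272), np.float64(322.54545454545456)])
[[0.759, 0.2226, -0.0014], [0.691, 0.0303, -0.0082]]
```

View pics/g2.png

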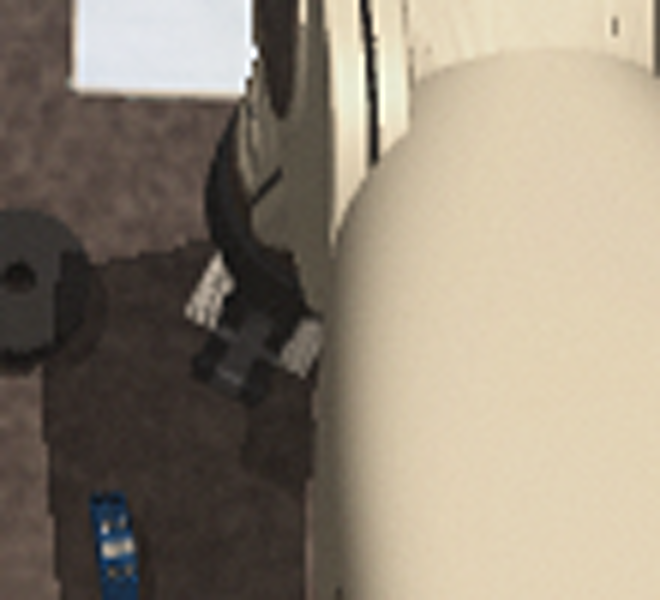

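```bash
python3 -m creep '0 0 0 -0.2 0;0 0 0 -0.4 0;0 0 0 -0.4 0'; python3 - <<'E'
from h import *
o=telemetry.get_obs()["eef_pos"]
print(o)
im=camera("scene")[100:300,300:480,::-1].copy(); b=cv2.resize(im,None,fx=3,fy=3,interpolation=cv2.INTER_CUBIC)
for dz in(0,.01,.022,.035):
    u=(proj("scene",[o[0],o[1],o[2]-dz])[0]-[300,100])*3; cv2.circle(b,tuple(int(v) for v in u),3,(0,0,255),-1); print(dz,u)
cv2.imwrite("pics/g3.png",b)
E
```

```text
clock: 7.22
eef_pos: [0.6963, 0.0314, 0.0939]
tool_rot: [0.857, 0.515, 0.003, 0.002]
ft_force: [-0.2, 0.3, -0.5]
grip_width: 0.0003
grasp_force: 0.0
[0.69629642 0.03144011 0.09385241]
0 [217.97393013 284.24134196]
0.01 [215.84265848 296.39046751]
0.022 [213.33427108 310.68930807]
0.035 [210.67551565 325.84530824]
```

View pics/g3.png

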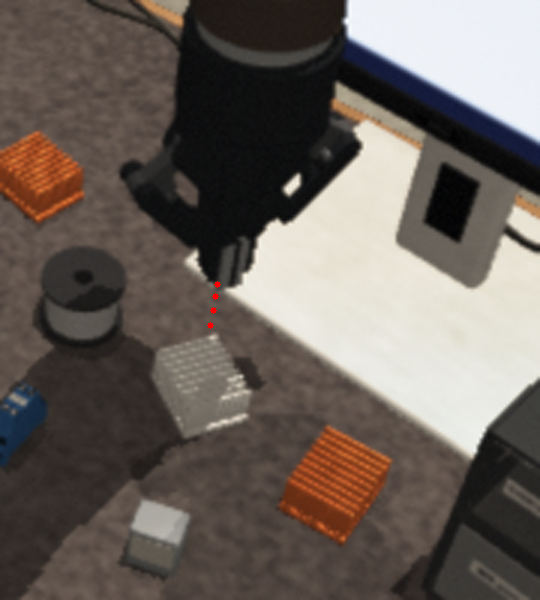

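The picture shows the shut fingertips level with the reported TCP at about (225,285) in the crop, not 22 mm ahead of it, so they closed over the top of the sink. I'll descend lower in small steps and watch the force.

```bash
python3 -m creep '1 0 0 -0.05 0;1 0 0 -0.05 0;1 0 0 -0.05 0;1 0 0 -0.05 0;1 0 0 -0.05 0;1 0 0 -0.05 0' ; python3 plan.py .6924 .0308 .03 -28;  python3 -m creep '1 0 0.02 0.25 0;1 0 0.02 0.4 0;1 0 0.02 0.45 0;1 0 0.02 0.45 0;1 0 0.02 0.45 0'; python3 -m creep '1 0 0 0.04 0;1 0 0 0.08 0;1 0 0 0.08 0'; python3 plan.py .6924 .0308 .015 -28
```

```text
clock: 8.02
eef_pos: [0.6938, 0.0313, 0.0976]
tool_rot: [0.857, 0.515, -0.0, -0.0]
ft_force: [0.1, 0.7, -0.7]
grip_width: 0.0855
grasp_force: 0.0
clock 8.0 p [0.6938 0.0313 0.0976] yaw -28.0 q [ 0.05  0.7   0.4   1.27 -0.    2.1 ] w 0.085 gf 0.0 f [ 0.1  0.7 -0.7]
turn -0.000 (0.0 deg)  shift now axes [-0.007 -0.007  0.451]
shift turned axes [-0.007 -0.007  0.451]
clock: 8.65
eef_pos: [0.6976, 0.03, 0.0317]
tool_rot: [0.857, 0.515, 0.001, 0.001]
ft_force: [-0.2, 0.3, 1.0]
grip_width: 0.0853
grasp_force: 0.0
clock: 9.02
eef_pos: [0.6958, 0.0299, 0.0173]
tool_rot: [0.857, 0.515, -0.001, -0.0]
ft_force: [0.1, 0.5, -0.2]
grip_width: 0.0857
grasp_force: 0.0
clock 9.0 p [0.6958 0.0299 0.0173] yaw -28.0 q [ 0.04  0.77  0.31  1.11 -0.    2.1 ] w 0.086 gf 0.0 f [ 0.1  0.5 -0.2]
turn 0.000 (-0.0 deg)  shift now axes [-0.005 -0.023  0.015]
shift turned axes [-0.005 -0.023  0.015]
```

```bash
python3 -m creep '1 0 -0.02 0.03 0;1 0 -0.02 0.05 0;1 0 -0.02 0.05 0;1 0 -0.02 0.05 0;0.6 0 -0.02 0.05 0;0.6 0 -0.02 0.05 0;0.3 0 -0.02 0.05 0;0 0 -0.02 0.05 0;0 0 -0.02 0.05 0;0 0 -0.02 0.05 0;0 0 -0.02 0.05 0;0 0 -0.02 0.05 0'; python3 plan.py .6924 .0308 .01 -28
```

```text
clock: 10.52
eef_pos: [0.6943, 0.0313, 0.0113]
tool_rot: [0.857, 0.515, 0.001, 0.0]
ft_force: [0.4, 0.0, 5.2]
grip_width: 0.037
grasp_force: 60.3
clock 10.5 p [0.6943 0.0313 0.0113] yaw -28.0 q [0.05 0.77 0.29 1.1  0.   2.1 ] w 0.037 gf 60.3 f [0.4 0.  5.2]
turn 0.000 (-0.0 deg)  shift now axes [-0.009 -0.01   0.009]
shift turned axes [-0.009 -0.01   0.009]
```

```bash
python3 -m creep '0 0 0 -0.15 0;0 0 0 -0.4 0;0 0 0 -0.6 0;0 0 0 -0.6 0;0 0 0 -0.6 0;0 0 0 -0.6 0'; python3 - <<'E'
from h import *
o=telemetry.get_obs()["eef_pos"]
im=camera("scene")[80:280,300:480,::-1].copy(); b=cv2.resize(im,None,fx=3,fy=3,interpolation=cv2.INTER_CUBIC)
for dz in(0,.01,.022):
    u=(proj("scene",[o[0],o[1],o[2]-dz])[0]-[300,80])*3; cv2.circle(b,tuple(int(v) for v in u),3,(0,0,255),-1)
q=(.6943,.0313)
h=cv2.convexHull(np.int32(np.round((proj("scene",pts("box",(.04,.05,.026),[.6924-.6943+o[0],.0308-.0313+o[1],np.radians(-28),.026])+[0,0,o[2]-.0113])-[300,80])*3)))
cv2.polylines(b,[h],True,(0,255,0),1)
cv2.imwrite("pics/g4.png",b)
E
```

```text
clock: 11.28
eef_pos: [0.6924, 0.0313, 0.0981]
tool_rot: [0.857, 0.515, -0.002, -0.001]
ft_force: [0.3, -0.8, -0.4]
grip_width: 0.0372
grasp_force: 60.2
```

View pics/g4.png

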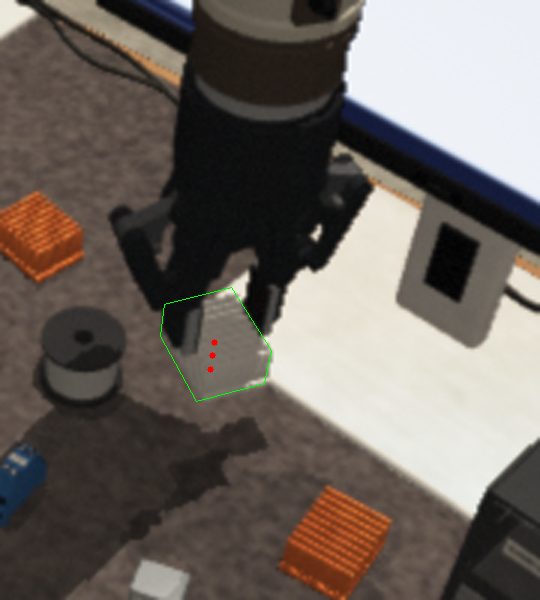

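```bash
python3 plan.py .477 .076 .06 16
```

```text
clock 11.3 p [0.6926 0.0313 0.0984] yaw -28.0 q [0.05 0.7  0.4  1.28 0.   2.1 ] w 0.037 gf 60.2 f [ 0.  -0.2 -0.7]
turn -0.244 (44.0 deg)  shift now axes [-0.411 -1.408  0.261]
shift turned axes [ 0.683 -1.298  0.259]
```

```bash
python3 -m creep '0 -0.1 -0.25 0 -0.05;0 -0.2 -0.6 0 -0.1;0 -0.3 -0.9 0 -0.15;0 -0.3 -1 0 -0.2;0 -0.3 -1 0 -0.244;0 -0.3 -1 0 -0.244;0 -0.3 -1 0 -0.244'; python3 plan.py .477 .076 .06 16
```

```text
clock: 12.2
eef_pos: [0.5402, 0.0619, 0.1003]
tool_rot: [0.603, 0.798, -0.0, -0.0]
ft_force: [0.9, 0.5, -0.4]
grip_width: 0.0369
grasp_force: 60.3
clock 12.2 p [0.5402 0.0619 0.1003] yaw 15.8 q [ 0.11  0.41 -0.09  1.07 -0.    1.41] w 0.037 gf 60.3 f [ 0.9  0.5 -0.4]
turn -0.001 (0.2 deg)  shift now axes [ 0.205 -0.38   0.269]
shift turned axes [ 0.207 -0.379  0.269]
```

```bash
python3 -m creep '0 0.1 -0.2 0 0;0 0.2 -0.38 0.13 0;0 0.2 -0.38 0.27 0;0 0.2 -0.38 0.27 0;0 0.2 -0.38 0.27 0;0 0.2 -0.38 0.27 0'; python3 plan.py .477 .076 .0163 16
python3 - <<'E'
from h import *
o=telemetry.get_obs()["eef_pos"]
W=(180,220,330,340)
b=cv2.resize(camera("scene")[W[1]:W[3],W[0]:W[2],::-1],None,fx=4,fy=4,interpolation=cv2.INTER_CUBIC)
a=np.radians(16)
for X,c in((pts("box",(.04,.05,.026),[o[0]-.002,o[1]-.0005,a,.026])+[0,0,o[2]-.0113],(0,255,0)),(pts("box",(.06,.068,0),[.475,.0755,a,0])+[0,0,.012],(0,0,255)),(pts("box",(.084,.148,0),[.4656,.1082,a,0])+[0,0,.012],(255,255,0))):
    h=cv2.convexHull(np.int32(np.round((proj("scene",X)-[W[0],W[1]]+.5)*4))); cv2.polylines(b,[h],True,c,1)
cv2.imwrite("pics/g5.png",b)
E
```

```text
clock: 12.95
eef_pos: [0.4785, 0.0753, 0.0611]
tool_rot: [0.603, 0.798, 0.001, 0.001]
ft_force: [0.4, -0.1, -0.7]
grip_width: 0.0367
grasp_force: 60.4
clock 12.9 p [0.4785 0.0753 0.0611] yaw 15.9 q [ 0.16  0.35 -0.31  0.92 -0.    1.45] w 0.037 gf 60.4 f [ 0.4 -0.1 -0.7]
turn -0.001 (0.1 deg)  shift now axes [ 0.008 -0.009  0.298]
shift turned axes [ 0.008 -0.009  0.298]
```

View pics/g5.png

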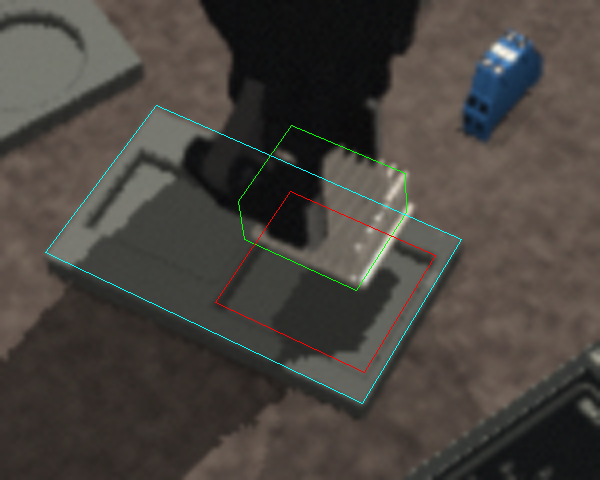

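The held sink matches the predicted outline over the large pocket (crop about (330,215)) to within about 2 mm. Lowering and releasing.

```bash
python3 -m creep '0 0.01 -0.01 0.1 0;0 0.01 -0.01 0.2 0;0 0.01 -0.01 0.25 0;0 0.01 -0.01 0.28 0;0 0.01 -0.01 0.3 0;0 0.01 -0.01 0.3 0;0 0.01 -0.01 0.3 0';  python3 -m creep '1 0 0 0 0;1 0 0 0 0;1 0 0 0 0;1 0 0 0 0;1 0 0 -0.2 0;1 0 0 -0.5 0;1 0 0 -0.6 0;1 0 0 -0.6 0'; python3 plan.py .5873 .2583 .1 -74.3

```

```text
clock: 13.88
eef_pos: [0.4756, 0.0763, 0.0155]
tool_rot: [0.602, 0.798, 0.0, 0.0]
ft_force: [-0.2, 0.6, -0.5]
grip_width: 0.037
grasp_force: 60.4
clock: 14.88
eef_pos: [0.4766, 0.0765, 0.1066]
tool_rot: [0.602, 0.798, 0.001, 0.001]
ft_force: [0.6, -0.5, 0.2]
grip_width: 0.0857
grasp_force: 0.0
clock 14.9 p [0.4766 0.0765 0.1066] yaw 15.9 q [ 0.16  0.29 -0.25  1.03  0.    1.45] w 0.086 gf 0.0 f [ 0.6 -0.5  0.2]
turn 0.501 (-90.2 deg)  shift now axes [0.963 1.042 0.047]
shift turned axes [ 1.038 -0.967  0.04 ]
```

```bash
python3 -m creep '1 0.2 0.2 0 -0.05;0.7 0.5 0.5 0 -0.1;0.7 0.7 0.7 0 -0.15;0.7 0.96 1 0 -0.2;0.7 0.96 1 0 -0.25;0.7 0.96 1 0 -0.3;0.7 0.96 1 0 -0.35;0.7 0.96 1 0 -0.4;0.7 0.96 1 0 -0.45;0.7 0.96 1 0 -0.499;0.7 0.96 1 0 -0.499;0.7 0.96 1 0 -0.499'; python3 plan.py .5873 .2583 .08 105.7
python3 - <<'E'
from h import *
cv2.imwrite("pics/g6.png",cv2.resize(camera("scene")[120:320,170:400,::-1],None,fx=3,fy=3,interpolation=cv2.INTER_CUBIC))
E
```

```text
clock: 16.38
eef_pos: [0.5796, 0.2557, 0.1041]
tool_rot: [-0.136, 0.991, -0.0, -0.001]
ft_force: [0.2, 0.6, 0.8]
grip_width: 0.0597
grasp_force: 0.0
clock 16.4 p [0.5796 0.2557 0.1041] yaw 105.6 q [ 0.42  0.57  0.19  1.19 -0.    0.14] w 0.060 gf 0.0 f [0.2 0.6 0.8]
turn -0.000 (0.1 deg)  shift now axes [-0.054  0.003  0.161]
shift turned axes [-0.054  0.003  0.161]
```

View pics/g6.png

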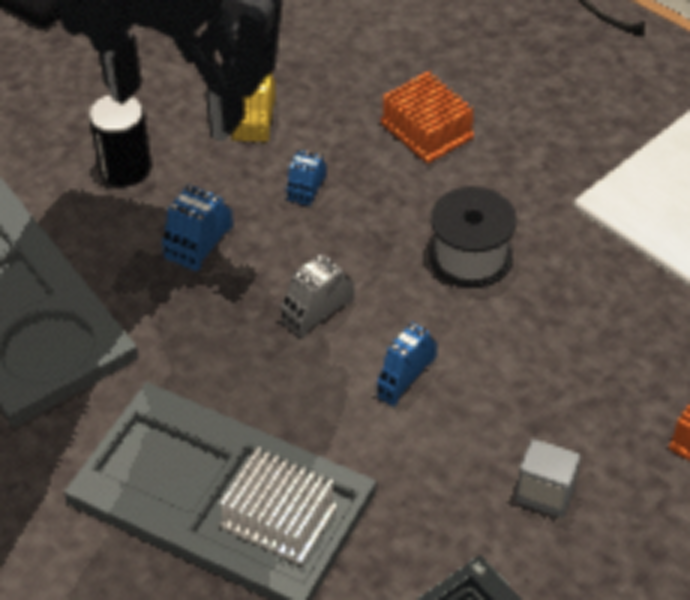

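The sink sits down in the large pocket at crop (285,500). On to the four-way.

```bash
python3 -m creep '0.7 -0.05 0 0.2 0;0.7 -0.05 0 0.35 0;0.7 -0.05 0 0.48 0;0.7 -0.05 0 0.57 0;0.7 -0.05 0 0.57 0;0.7 -0.05 0 0.57 0;0 -0.05 0 0.57 0;0 -0.05 0 0.57 0;0 -0.05 0 0.57 0;0 -0.05 0 0.57 0;0 -0.05 0 0.57 0'; python3 plan.py .5873 .2583 .018 105.7;python3 -m creep '0 0 0 -0.15 0;0 0 0 -0.3 0;0 0 0 -0.6 0;0 0 0 -0.6 0;0 0 0 -0.6 0;0 0 0 -0.6 0;0 0 0 -0.6 0'; python3 plan.py .4554 .1438 .1 16
```

```text
clock: 17.8
eef_pos: [0.5882, 0.2581, 0.0208]
tool_rot: [-0.137, 0.991, 0.0, 0.001]
ft_force: [-0.0, -1.1, 5.4]
grip_width: 0.0225
grasp_force: 59.5
clock 17.8 p [0.5882 0.2581 0.0208] yaw 105.7 q [ 0.41  0.66  0.11  1.02 -0.    0.14] w 0.023 gf 59.5 f [-0.  -1.1  5.4]
turn 0.000 (-0.0 deg)  shift now axes [0.005 0.003 0.019]
shift turned axes [0.005 0.003 0.019]
clock: 18.68
eef_pos: [0.5865, 0.2576, 0.1081]
tool_rot: [-0.137, 0.991, -0.0, -0.001]
ft_force: [-0.6, -0.1, 0.0]
grip_width: 0.0225
grasp_force: 58.9
clock 18.7 p [0.5865 0.2576 0.1081] yaw 105.7 q [0.41 0.59 0.22 1.21 0.   0.14] w 0.023 gf 58.9 f [-0.6 -0.1  0. ]
turn 0.499 (-89.7 deg)  shift now axes [ 1.047 -0.493  0.057]
shift turned axes [-0.488 -1.049  0.053]
```

```bash
python3 -m creep '0 0.2 -0.1 0 0.05;0 0.5 -0.3 0 0.1;0 0.8 -0.4 0 0.15;0 1 -0.49 0 0.2;0 1 -0.49 0 0.25;0 1 -0.49 0 0.3;0 1 -0.49 0 0.35;0 1 -0.49 0 0.4;0 1 -0.49 0 0.45;0 1 -0.49 0 0.499;0 1 -0.49 0 0.499;0 1 -0.49 0 0.499'; python3 plan.py .4554 .1438 .0255 16
python3 - <<'E'
from h import *
o=telemetry.get_obs()["eef_pos"]
W=(180,210,330,330)
b=cv2.resize(camera("scene")[W[1]:W[3],W[0]:W[2],::-1],None,fx=4,fy=4,interpolation=cv2.INTER_CUBIC)
a=np.radians(16)
for X,c in((pts("term",(.045,.024,.037),[o[0],o[1],a+np.pi/2,.037])+[0,0,o[2]-.0208],(0,255,0)),(pts("box",(.042,.062,0),[.4554,.1438,a,0])+[0,0,.012],(0,0,255))):
    h=cv2.convexHull(np.int32(np.round((proj("scene",X)-[W[0],W[1]]+.5)*4))); cv2.polylines(b,[h],True,c,1)
cv2.imwrite("pics/g7.png",b)
E
```

```text
clock: 20.18
eef_pos: [0.4628, 0.1464, 0.1095]
tool_rot: [0.602, 0.799, -0.0, -0.0]
ft_force: [0.6, -0.5, 0.8]
grip_width: 0.0222
grasp_force: 59.0
clock 20.2 p [0.4628 0.1464 0.1095] yaw 16.0 q [ 0.31  0.3  -0.23  1.04  0.    1.6 ] w 0.022 gf 59.0 f [ 0.6 -0.5  0.8]
turn 0.000 (-0.0 deg)  shift now axes [-0.003 -0.052  0.56 ]
shift turned axes [-0.003 -0.052  0.56 ]
```

View pics/g7.png

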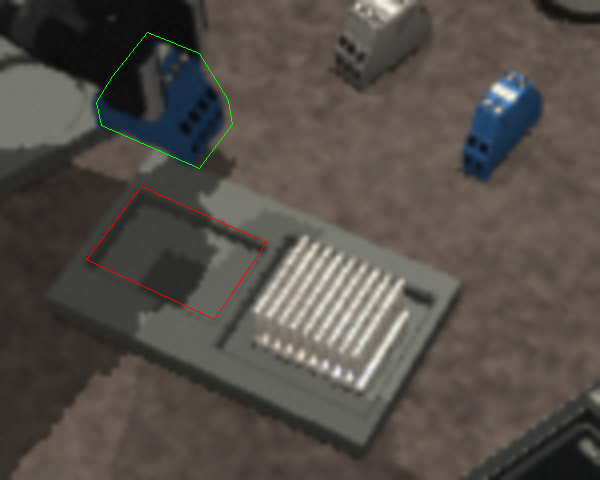

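```bash
python3 -m creep '0 0 -0.05 0.2 0;0 0 -0.05 0.4 0;0 0 -0.05 0.5 0;0 0 -0.05 0.53 0;0 0 -0.05 0.56 0;0 0 -0.05 0.56 0;0 0 -0.05 0.56 0';  python3 -m creep '1 0 0 0 0;1 0 0 0 0;1 0 0 0 0;1 0 0 0 0;1 0 0 -0.2 0;1 0 0 -0.5 0;1 0 0 -0.6 0;1 0 0 -0.6 0;1 0 0 -0.6 0'; python3 plan.py .5968 .3403 .11 -10.4
```

```text
clock: 21.1
eef_pos: [0.4563, 0.1446, 0.0263]
tool_rot: [0.602, 0.798, 0.0, 0.0]
ft_force: [0.5, 0.3, -0.5]
grip_width: 0.0221
grasp_force: 59.0
clock: 22.22
eef_pos: [0.455, 0.1442, 0.1148]
tool_rot: [0.602, 0.798, -0.001, -0.0]
ft_force: [0.6, -0.1, -0.0]
grip_width: 0.0854
grasp_force: 0.0
clock 22.2 p [0.455  0.1442 0.1148] yaw 15.9 q [ 0.31  0.28 -0.25  1.05  0.    1.6 ] w 0.085 gf 0.0 f [ 0.6 -0.1 -0. ]
turn 0.146 (-26.3 deg)  shift now axes [0.998 1.268 0.03 ]
shift turned axes [1.457 0.694 0.031]
```

```bash
python3 -m creep '1 0.3 0.3 0 0.05;1 0.6 0.6 0 0.1;1 1 1 0 0.146;1 1 1 0 0.146;1 1 1 0 0.146;1 1 1 0 0.146'; python3 plan.py .5968 .3403 .03 -10.4
python3 - <<'E'
from h import *
cv2.imwrite("pics/g8.png",cv2.resize(camera("scene")[120:320,170:400,::-1],None,fx=3,fy=3,interpolation=cv2.INTER_CUBIC))
E
```

```text
clock: 22.98
eef_pos: [0.5576, 0.3286, 0.1141]
tool_rot: [0.768, 0.64, -0.002, -0.0]
ft_force: [-0.4, 0.4, -0.0]
grip_width: 0.0854
grasp_force: 0.0
clock 23.0 p [0.5576 0.3286 0.1141] yaw -10.4 q [ 0.53  0.6   0.26  1.24 -0.    2.28] w 0.085 gf 0.0 f [-0.4  0.4 -0. ]
turn 0.000 (-0.0 deg)  shift now axes [0.125 0.244 0.56 ]
shift turned axes [0.125 0.244 0.56 ]
```

View pics/g8.png

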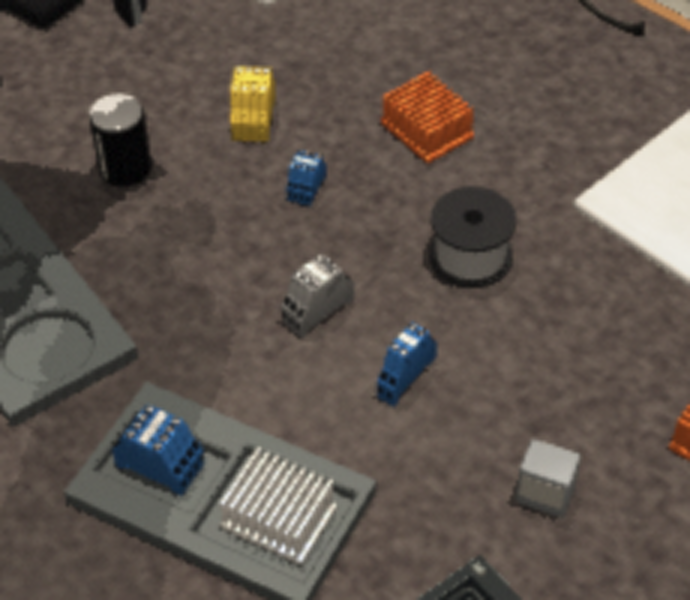

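The four-way stands in its slot at crop (158,448). On to the capacitor.

```bash
python3 -m creep '1 0.12 0.24 0 0;1 0.12 0.24 0.1 0;1 0.12 0.24 0.3 0;1 0.12 0.24 0.45 0;1 0.12 0.24 0.56 0;1 0.12 0.24 0.56 0;1 0.12 0.24 0.56 0;0 0.12 0.24 0.56 0;0 0.12 0.24 0.56 0;0 0.12 0.24 0.56 0;0 0.12 0.24 0.56 0;0 0.12 0.24 0.56 0'; python3 plan.py .5968 .3403 .03 -10.4;python3 -m creep '0 0 0 -0.15 0;0 0 0 -0.3 0;0 0 0 -0.6 0;0 0 0 -0.6 0;0 0 0 -0.6 0;0 0 0 -0.6 0;0 0 0 -0.6 0'; python3 plan.py .463 .2547 .1 -10.4
```

```text
clock: 24.52
eef_pos: [0.5978, 0.3414, 0.0326]
tool_rot: [0.768, 0.64, 0.001, 0.0]
ft_force: [-1.5, -0.5, 4.7]
grip_width: 0.0321
grasp_force: 59.3
clock 24.5 p [0.5978 0.3414 0.0326] yaw -10.4 q [0.52 0.74 0.29 1.12 0.   2.27] w 0.032 gf 59.3 f [-1.5 -0.5  4.7]
turn 0.000 (-0.0 deg)  shift now axes [-0.008 -0.005  0.017]
shift turned axes [-0.008 -0.005  0.017]
clock: 25.4
eef_pos: [0.5967, 0.3406, 0.1199]
tool_rot: [0.768, 0.64, -0.001, -0.0]
ft_force: [0.1, -0.3, -0.9]
grip_width: 0.032
grasp_force: 59.6
clock 25.4 p [0.5967 0.3406 0.1199] yaw -10.4 q [0.52 0.67 0.41 1.31 0.   2.27] w 0.032 gf 59.6 f [ 0.1 -0.3 -0.9]
turn 0.000 (-0.0 deg)  shift now axes [-0.723 -0.773  0.136]
shift turned axes [-0.724 -0.773  0.136]
```

```bash
python3 -m creep '0 -0.2 -0.2 0 0;0 -0.5 -0.53 0 0;0 -0.72 -0.77 0 0;0 -0.72 -0.77 0.1 0;0 -0.72 -0.77 0.2 0;0 -0.72 -0.77 0.2 0;0 -0.72 -0.77 0.2 0;0 -0.72 -0.77 0.2 0'; python3 plan.py .463 .2547 .0375 -10.4
python3 - <<'E'
from h import *
o=telemetry.get_obs()["eef_pos"]
W=(120,170,270,290)
b=cv2.resize(camera("scene")[W[1]:W[3],W[0]:W[2],::-1],None,fx=4,fy=4,interpolation=cv2.INTER_CUBIC)
a=np.radians(-10.4)
for X,c in((pts("cyl",(.035,.035,.052),[o[0]-.001,o[1]-.001,a,.052])+[0,0,o[2]-.0326],(0,255,0)),(pts("cyl",(.054,.054,0),[.463,.2547,a,0])+[0,0,.012],(0,0,255)),(pts("box",(.044,.044,0),[.4729,.3088,a,0])+[0,0,.012],(0,0,255)),(pts("box",(.042,.062,0),[.4835,.3668,a,0])+[0,0,.012],(0,0,255))):
    h=cv2.convexHull(np.int32(np.round((proj("scene",X)-[W[0],W[1]]+.5)*4))); cv2.polylines(b,[h],True,c,1)
cv2.imwrite("pics/g9.png",b)
E
```

```text
clock: 26.4
eef_pos: [0.4653, 0.2561, 0.0919]
tool_rot: [0.768, 0.64, 0.0, 0.0]
ft_force: [-0.3, -0.2, -0.4]
grip_width: 0.0322
grasp_force: 59.7
clock 26.4 p [0.4653 0.2561 0.0919] yaw -10.4 q [ 0.5   0.39 -0.14  1.04 -0.    2.25] w 0.032 gf 59.7 f [-0.3 -0.2 -0.4]
turn 0.000 (-0.0 deg)  shift now axes [-0.012 -0.014  0.363]
shift turned axes [-0.012 -0.014  0.363]
```

View pics/g9.png

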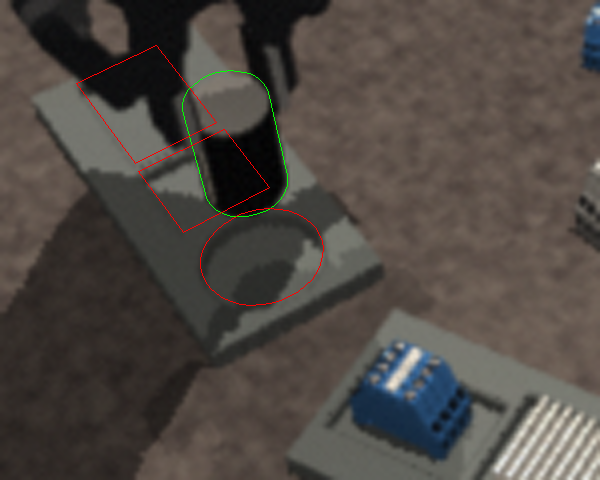

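```bash
python3 -m creep '0 -0.01 -0.01 0.1 0;0 -0.01 -0.01 0.2 0;0 -0.01 -0.01 0.3 0;0 -0.01 -0.01 0.34 0;0 -0.01 -0.01 0.36 0;0 -0.01 -0.01 0.36 0;0 -0.01 -0.01 0.36 0';  python3 -m creep '1 0 0 0 0;1 0 0 0 0;1 0 0 0 0;1 0 0 0 0;1 0 0 -0.2 0;1 0 0 -0.5 0;1 0 0 -0.6 0;1 0 0 -0.6 0;1 0 0 -0.6 0'; python3 plan.py .5886 -.0196 .12 19.3
```

```text
clock: 27.32
eef_pos: [0.4631, 0.2546, 0.0382]
tool_rot: [0.768, 0.64, 0.0, 0.0]
ft_force: [0.3, 0.0, -0.0]
grip_width: 0.032
grasp_force: 59.7
clock: 28.45
eef_pos: [0.4617, 0.2538, 0.1262]
tool_rot: [0.768, 0.64, -0.001, -0.0]
ft_force: [0.6, 0.8, -0.8]
grip_width: 0.0854
grasp_force: 0.0
clock 28.4 p [0.4617 0.2538 0.1262] yaw -10.4 q [ 0.5   0.36 -0.1   1.12 -0.    2.25] w 0.085 gf 0.0 f [ 0.6  0.8 -0.8]
turn -0.165 (29.7 deg)  shift now axes [-1.641  1.16   0.042]
shift turned axes [-2.     0.196  0.044]
```

```bash
python3 -m creep '1 -0.3 0.2 0 -0.05;0.8 -0.6 0.4 0 -0.1;0.45 -1 0.7 0 -0.165;0.45 -1 0.7 0 -0.165;0.45 -1 0.7 0 -0.165;0.45 -1 0.7 0 -0.165'; python3 plan.py .5886 -.0196 .022 19.3
python3 - <<'E'
from h import *
cv2.imwrite("pics/g10.png",cv2.resize(camera("scene")[150:300,110:300,::-1],None,fx=4,fy=4,interpolation=cv2.INTER_CUBIC))
E
```

```text
clock: 29.2
eef_pos: [0.5379, 0.0885, 0.1265]
tool_rot: [0.578, 0.816, -0.001, -0.001]
ft_force: [-0.2, 0.3, -0.1]
grip_width: 0.0386
grasp_force: 0.0
clock 29.2 p [0.5379 0.0885 0.1265] yaw 19.3 q [ 0.16  0.39 -0.04  1.14  0.    1.4 ] w 0.039 gf 0.0 f [-0.2  0.3 -0.1]
turn 0.000 (-0.0 deg)  shift now axes [-0.793  0.082  0.696]
shift turned axes [-0.792  0.083  0.696]
```

View pics/g10.png

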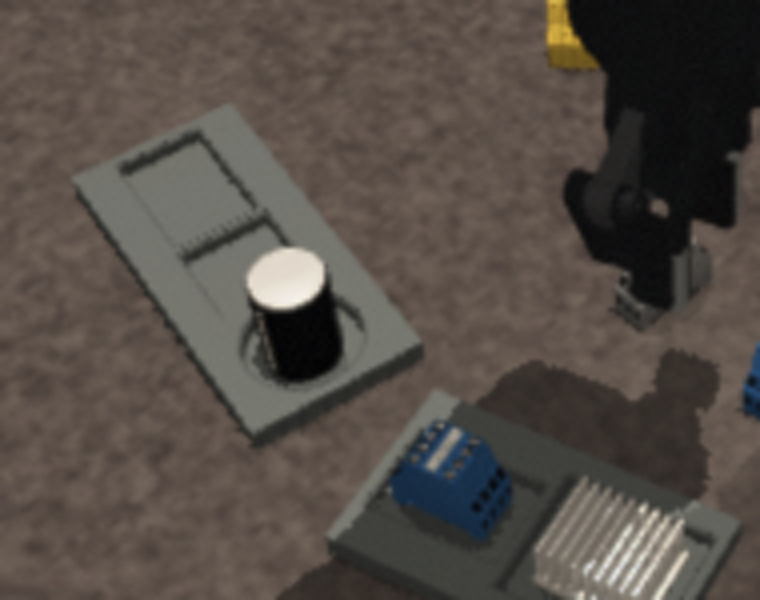

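The capacitor stands in the round pocket at crop (300,320). On to the relay.

```bash
python3 -m creep '0.55 -0.4 0.04 0 0;0.55 -0.79 0.08 0 0;0.55 -0.79 0.08 0.1 0;0.55 -0.79 0.08 0.2 0;0.55 -0.79 0.08 0.2 0;0.55 -0.79 0.08 0.2 0'; python3 plan.py .5886 -.0196 .02 19.3; python3 -m creep '0.55 0 0 0.2 0;0.55 0 0 0.4 0;0.55 0 0 0.45 0;0.55 0 0 0.5 0;0.55 0 0 0.5 0;0 0 0 0.5 0;0 0 0 0.5 0;0 0 0 0.5 0;0 0 0 0.5 0;0 0 0 0.5 0'; python3 plan.py .5886 -.0196 .02 19.3
```

```text
clock: 30.0
eef_pos: [0.5892, -0.0184, 0.0977]
tool_rot: [0.577, 0.816, -0.0, -0.0]
ft_force: [0.4, -0.2, 0.8]
grip_width: 0.0467
grasp_force: 0.0
clock 30.0 p [ 0.5892 -0.0184  0.0977] yaw 19.5 q [-0.03  0.5   0.04  1.12  0.    1.2 ] w 0.047 gf 0.0 f [ 0.4 -0.2  0.8]
turn 0.001 (-0.2 deg)  shift now axes [-0.006 -0.006  0.518]
shift turned axes [-0.006 -0.006  0.518]
clock: 31.25
eef_pos: [0.5904, -0.02, 0.024]
tool_rot: [0.578, 0.816, 0.001, 0.001]
ft_force: [-1.8, -1.2, 5.4]
grip_width: 0.019
grasp_force: 58.8
clock 31.2 p [ 0.5904 -0.02    0.024 ] yaw 19.3 q [-0.03  0.57 -0.05  0.95 -0.    1.2 ] w 0.019 gf 58.8 f [-1.8 -1.2  5.4]
turn 0.000 (-0.0 deg)  shift now axes [ 0.006 -0.01   0.027]
shift turned axes [ 0.006 -0.01   0.027]
```

```bash
python3 -m creep '0 0 0 -0.15 0;0 0 0 -0.3 0;0 0 0 -0.65 0;0 0 0 -0.65 0;0 0 0 -0.65 0;0 0 0 -0.65 0'; python3 plan.py .472 .308 .12 -10.4
```

```text
clock: 32.0
eef_pos: [0.5883, -0.0199, 0.1185]
tool_rot: [0.578, 0.816, -0.001, -0.001]
ft_force: [-0.1, 0.5, 0.2]
grip_width: 0.0192
grasp_force: 58.8
clock 32.0 p [ 0.5883 -0.0199  0.1185] yaw 19.3 q [-0.03  0.48  0.07  1.17 -0.    1.2 ] w 0.019 gf 58.8 f [-0.1  0.5  0.2]
turn 0.165 (-29.7 deg)  shift now axes [ 2.319 -0.008 -0.007]
shift turned axes [ 2.01  -1.157 -0.004]
```

```bash
python3 -m creep '0 0.3 0 0 0.05;0 0.6 0 0 0.1;0 1 0 0 0.15;0 1 0 0 0.165;0 1 0 0 0.165'; python3 -m creep '0 0.4 -0.2 0 0;0 0.8 -0.4 0 0;0 0.9 -0.55 0 0;0 0.9 -0.55 0 0;0 0.9 -0.55 0 0'; python3 plan.py .472 .3083 .08 -10.4
```

```text
clock: 32.62
eef_pos: [0.5388, 0.1222, 0.1189]
tool_rot: [0.767, 0.641, -0.001, -0.001]
ft_force: [0.6, -0.3, -0.5]
grip_width: 0.0192
grasp_force: 58.8
clock: 33.25
eef_pos: [0.4834, 0.2683, 0.1197]
tool_rot: [0.768, 0.64, -0.0, 0.0]
ft_force: [0.6, 0.0, 0.4]
grip_width: 0.019
grasp_force: 58.8
clock 33.2 p [0.4834 0.2683 0.1197] yaw -10.4 q [ 0.51  0.41 -0.04  1.13 -0.    2.26] w 0.019 gf 58.8 f [0.6 0.  0.4]
turn 0.000 (-0.0 deg)  shift now axes [ 0.249 -0.123  0.264]
shift turned axes [ 0.249 -0.123  0.264]
```

```bash
python3 -m creep '0 0.12 -0.06 0 0;0 0.25 -0.12 0 0;0 0.25 -0.12 0.1 0;0 0.25 -0.12 0.2 0;0 0.25 -0.12 0.26 0;0 0.25 -0.12 0.26 0;0 0.25 -0.12 0.26 0'; python3 plan.py .4727 .3088 .029 -10.4
python3 - <<'E'
from h import *
o=telemetry.get_obs()["eef_pos"]; k,s,_=T["relay"]
for n in P:
    m=mask("relay",n,o[:2],o[2]-.005)
    if m is None: print(n,"none");continue
    r,c=np.nonzero(m); h=sil(n,pts(k,s,[o[0],o[1],np.radians(-10.4),.034])+[0,0,o[2]-.024]); R2,C2=np.nonzero(h)
    print(n,m.sum(),h.sum(),(m&h).sum(),"bbox",c.min(),c.max(),r.min(),r.max(),"pred",C2.min(),C2.max(),R2.min(),R2.max())
E
```

```text
clock: 34.12
eef_pos: [0.4724, 0.3093, 0.0814]
tool_rot: [0.768, 0.64, 0.0, 0.0]
ft_force: [0.6, -0.5, 0.2]
grip_width: 0.0191
grasp_force: 58.8
clock 34.1 p [0.4724 0.3093 0.0814] yaw -10.4 q [ 0.58  0.46 -0.06  1.05 -0.    2.33] w 0.019 gf 58.8 f [ 0.6 -0.5  0.2]
turn 0.000 (-0.0 deg)  shift now axes [-0.003  0.003  0.349]
shift turned axes [-0.003  0.003  0.349]
scene none
top none
```

```bash
python3 -m creep '0 0 0 0.1 0;0 0 0 0.2 0;0 0 0 0.3 0;0 0 0 0.33 0;0 0 0 0.35 0;0 0 0 0.35 0;0 0 0 0.35 0';  python3 -m creep '1 0 0 0 0;1 0 0 0 0;1 0 0 0 0;1 0 0 0 0;1 0 0 -0.2 0;1 0 0 -0.5 0;1 0 0 -0.6 0;1 0 0 -0.6 0;1 0 0 -0.6 0'; python3 plan.py .597 .090 .12 97
```

```text
clock: 35.1
eef_pos: [0.4725, 0.3097, 0.0292]
tool_rot: [0.768, 0.64, 0.001, 0.0]
ft_force: [0.5, -0.2, -0.4]
grip_width: 0.0191
grasp_force: 58.8
clock: 36.22
eef_pos: [0.4711, 0.3088, 0.1171]
tool_rot: [0.768, 0.64, -0.001, -0.0]
ft_force: [-0.1, -0.8, 0.8]
grip_width: 0.0854
grasp_force: 0.0
clock 36.2 p [0.4711 0.3088 0.1171] yaw -10.4 q [ 0.58  0.43 -0.01  1.13 -0.    2.33] w 0.085 gf 0.0 f [-0.1 -0.8  0.8]
turn -0.596 (107.4 deg)  shift now axes [-1.284  1.088 -0.019]
shift turned axes [-0.655 -1.55  -0.015]
```

```bash
python3 -m creep '1 -0.3 0.3 0 -0.05;1 -0.6 0.6 0 -0.1;1 -1 1 0 -0.15;1 -1 1 0 -0.2;0.5 -1 1 0 -0.25;0.5 -1 1 0 -0.3;0.5 -1 1 0 -0.35;0.5 -1 1 0 -0.4;0.5 -1 1 0 -0.45;0.5 -1 1 0 -0.5;0.5 -1 1 0 -0.55;0.5 -1 1 0 -0.596'; python3 plan.py .597 .090 .08 97
python3 - <<'E'
from h import *
for t in("relay","capacitor"):
  for n in P:
    print(t,n,[(round(d["conf"],2),d["at"]) for d in spot_point(t,n)[:2]])
print("two",[d["at"] for n in P for d in spot_point("two_way",n)[:1]])
q=(.4727,.3088); k,s,_=T["relay"]
ms={n:m for n in P if (m:=mask("relay",n,q,.021)) is not None}
if ms:
    P0=pts; 
    for z in(.004,.008,.012):
        globals()["pts"]=lambda k,s,q:P0(k,s,q)+[0,0,z]
        import h; h.pts=globals()["pts"]
        f=fit(k,s,q,ms,[-.6,-.18,.3],.034); print(z,list(ms),[round(float(v),4) for v in f])
E
```

```text
clock: 37.72
eef_pos: [0.5913, 0.1346, 0.1163]
tool_rot: [-0.063, 0.998, -0.0, -0.002]
ft_force: [0.5, 0.2, 0.1]
grip_width: 0.0426
grasp_force: 0.0
clock 37.7 p [0.5913 0.1346 0.1163] yaw 97.2 q [0.22 0.52 0.13 1.19 0.   0.1 ] w 0.043 gf 0.0 f [0.5 0.2 0.1]
turn 0.001 (-0.2 deg)  shift now axes [-0.001 -0.299  0.242]
shift turned axes [-0.002 -0.299  0.242]
relay scene [(0.64, [0.5908, -0.0196, 0.0019]), (0.41, [0.599, 0.1598, -0.0007])]
relay top [(0.53, [0.592, 0.0931, 0.0012])]
capacitor scene [(0.66, [0.4717, 0.3149, -0.0015]), (0.61, [0.4584, 0.2543, 0.0057])]
capacitor top [(0.75, [0.5971, 0.3398, 0.0019])]
two [[0.5949, 0.0912, -0.0019]]
```

```bash
cat > chk.py <<'E'
import h; from h import *
import sys
for n in P: camera(n)
P0=h.pts
for t,q in eval(sys.argv[1]).items():
    k,s,_=T[t]; ms={n:m for n in P if (m:=mask(t,n,q,s[2]/2+.004)) is not None}
    print(t,[(n,[round(float(v),3) for v in d["at"]]) for n in P for d in spot_point(t,n)[:3]])
    for z in(.004,.012) if ms else ():
        h.pts=lambda k,s,q:P0(k,s,q)+[0,0,z]
        f=fit(k,s,q,ms,[-.6,-.18,.3,.8,1.4],s[2]); print(z,list(ms),[round(float(v),4) for v in f])
E
python3 chk.py '{"relay":(.4727,.3088),"capacitor":(.463,.2547)}'
```

```text
relay [('scene', [0.471, 0.308, 0.004]), ('scene', [0.596, 0.093, -0.002]), ('top', [0.471, 0.311, 0.004])]
0.004 ['scene', 'top'] [0.153, 0.4715, 0.3114, -0.2081, 0.0427]
0.012 ['scene', 'top'] [0.1966, 0.4711, 0.3102, -0.2048, 0.0344]
capacitor [('scene', [0.462, 0.255, 0.01]), ('top', [0.461, 0.252, 0.007])]
0.004 ['scene', 'top'] [0.1006, 0.4616, 0.2533, 0.2977, 0.0585]
0.012 ['scene', 'top'] [0.1726, 0.4615, 0.2527, -0.0289, 0.0561]
```

The fresh images put the relay and capacitor on their pocket floors, since z = 4 mm fits best. Now the two-way.

```bash
python3 -m creep '0.5 0 -0.15 0 0;0.5 0 -0.3 0 0;0.5 0 -0.3 0.12 0;0.5 0 -0.3 0.24 0;0.5 0 -0.3 0.24 0;0.5 0 -0.3 0.24 0'; python3 plan.py .597 .090 .02 97;  python3 -m creep '0.5 0 0 0.15 0;0.5 0 0 0.3 0;0.5 0 0 0.36 0;0.5 0 0 0.4 0;0.5 0 0 0.4 0;0 0 0 0.4 0;0 0 0 0.4 0;0 0 0 0.4 0;0 0 0 0.4 0;0 0 0 0.4 0'; python3 plan.py .597 .090 .02 97
```

```text
clock: 39.38
eef_pos: [0.5986, 0.0893, 0.0833]
tool_rot: [-0.06, 0.998, -0.0, 0.0]
ft_force: [-0.4, 0.3, 0.5]
grip_width: 0.0426
grasp_force: 0.0
clock 39.4 p [0.5986 0.0893 0.0833] yaw 96.9 q [ 0.15  0.54  0.07  1.1  -0.    0.03] w 0.043 gf 0.0 f [-0.4  0.3  0.5]
turn -0.001 (0.1 deg)  shift now axes [0.01  0.006 0.422]
shift turned axes [0.01  0.006 0.422]
clock: 40.62
eef_pos: [0.5988, 0.0903, 0.0237]
tool_rot: [-0.06, 0.998, 0.0, 0.001]
ft_force: [0.8, 0.1, 4.3]
grip_width: 0.0092
grasp_force: 59.8
clock 40.6 p [0.5988 0.0903 0.0237] yaw 96.9 q [ 0.15  0.59 -0.    0.97 -0.    0.03] w 0.009 gf 59.8 f [0.8 0.1 4.3]
turn -0.000 (0.1 deg)  shift now axes [ 0.012 -0.     0.024]
shift turned axes [ 0.012 -0.     0.024]
```

```bash
python3 -m creep '0 0 0 -0.15 0;0 0 0 -0.3 0;0 0 0 -0.65 0;0 0 0 -0.65 0;0 0 0 -0.65 0;0 0 0 -0.65 0'; python3 plan.py .4835 .3668 .12 169.6
```

```text
clock: 41.38
eef_pos: [0.5967, 0.09, 0.1182]
tool_rot: [-0.06, 0.998, -0.0, -0.002]
ft_force: [-0.5, 0.8, -0.9]
grip_width: 0.0095
grasp_force: 59.1
clock 41.4 p [0.5967 0.09   0.1182] yaw 96.9 q [0.15 0.51 0.12 1.19 0.   0.03] w 0.010 gf 59.1 f [-0.5  0.8 -0.9]
turn -0.404 (72.7 deg)  shift now axes [ 0.527  1.923 -0.01 ]
shift turned axes [-1.679  1.075 -0.018]
```

```bash
python3 -m creep '0 0.1 0.3 0 -0.05;0 0.2 0.6 0 -0.1;0 0.3 1 0 -0.15;0 0.3 1 0 -0.2;0 0.3 1 0 -0.25;0 0.3 1 0 -0.3;0 0.3 1 0 -0.35;0 0.3 1 0 -0.404;0 0.3 1 0 -0.404;0 0.3 1 0 -0.404'; python3 plan.py .4835 .3668 .08 169.6
```

```text
clock: 42.62
eef_pos: [0.5348, 0.2334, 0.1193]
tool_rot: [-0.639, 0.769, 0.0, -0.001]
ft_force: [0.5, -0.7, -1.0]
grip_width: 0.0093
grasp_force: 59.1
clock 42.6 p [0.5348 0.2334 0.1193] yaw 169.5 q [ 0.41  0.47  0.06  1.16 -0.   -0.98] w 0.009 gf 59.1 f [ 0.5 -0.7 -1. ]
turn -0.001 (0.1 deg)  shift now axes [-0.812  0.498  0.262]
shift turned axes [-0.813  0.496  0.262]
```

```bash
python3 -m creep '0 -0.3 0.2 0 0;0 -0.6 0.4 0 0;0 -0.81 0.5 0 0;0 -0.81 0.5 0 0;0 -0.81 0.5 0.13 0;0 -0.81 0.5 0.26 0;0 -0.81 0.5 0.26 0;0 -0.81 0.5 0.26 0'; python3 plan.py .4835 .3668 .0285 169.6
python3 - <<'E'
import h; from h import *
o=telemetry.get_obs()["eef_pos"]; k,s,_=T["two_way"]
for n in P: camera(n)
P0=h.pts; h.pts=lambda k,s,q:P0(k,s,q)+[0,0,o[2]-.0237]
print([(n,d["conf"],d["at"]) for n in P for d in spot_point("two_way",n)[:2]])
ms={n:m for n in P if (m:=mask("two_way",n,o[:2],o[2]-.005)) is not None}
print({n:int(m.sum()) for n,m in ms.items()})
for n,m in ms.items():
    r,c=np.nonzero(m);S=sil(n,h.pts(k,s,[o[0],o[1],np.radians(79.6),.037]));a,b=np.nonzero(S);print(n,c.min(),c.max(),r.min(),r.max(),"pred",b.min(),b.max(),a.min(),a.max(),(m&S).sum()/m.sum())
E
```

```text
clock: 43.62
eef_pos: [0.484, 0.3662, 0.0818]
tool_rot: [-0.64, 0.769, -0.0, 0.0]
ft_force: [1.0, 0.5, -0.0]
grip_width: 0.0096
grasp_force: 59.1
clock 43.6 p [0.484  0.3662 0.0818] yaw 169.6 q [ 0.65  0.54  0.07  1.1  -0.   -0.74] w 0.010 gf 59.1 f [ 1.   0.5 -0. ]
turn -0.000 (0.0 deg)  shift now axes [-0.003  0.004  0.355]
shift turned axes [-0.003  0.004  0.355]
[('top', 0.58, [0.4809, 0.3679, 0.0567])]
{'scene': 213}
scene 145 160 161 187 pred 141 160 158 187 0.9436619718309859
```

The held block matches the prediction. Placing it.

```bash
python3 -m creep '0 0 0 0.1 0;0 0 0 0.2 0;0 0 0 0.3 0;0 0 0 0.33 0;0 0 0 0.35 0;0 0 0 0.355 0;0 0 0 0.355 0;0 0 0 0.355 0';  python3 -m creep '0.3 0 0 0 0;0.6 0 0 0 0;0.9 0 0 0 0;0.9 0 0 0 0;0.9 0 0 0 0;0.9 0 0 -0.2 0;1 0 0 -0.5 0;1 0 0 -0.8 0;1 0 0 -0.8 0;1 0 0 -0.8 0'; python3 -m creep '1 0 1 0 0;1 0 1 0 0;1 0 1 0 0;1 0 1 0 0;1 0 1 0 0'; python3 chk.py '{"relay":(.4727,.3088),"capacitor":(.463,.2547),"two_way":(.4835,.3668),"four_way":(.4554,.1438),"heat_sink":(.475,.0755)}'
```

```text
clock: 44.92
eef_pos: [0.4837, 0.3669, 0.0285]
tool_rot: [-0.64, 0.768, -0.0, 0.0]
ft_force: [-0.1, -0.2, 0.2]
grip_width: 0.0093
grasp_force: 59.1
clock: 46.18
eef_pos: [0.4832, 0.3665, 0.1477]
tool_rot: [-0.64, 0.768, 0.0, -0.0]
ft_force: [0.1, 0.1, 0.2]
grip_width: 0.0853
grasp_force: 0.0
clock: 46.8
eef_pos: [0.3361, 0.3933, 0.1471]
tool_rot: [-0.64, 0.768, -0.0, -0.001]
ft_force: [-0.1, 0.7, -0.1]
grip_width: 0.0851
grasp_force: 0.0
relay [('scene', [0.47, 0.312, 0.004]), ('top', [0.468, 0.31, 0.005])]
0.004 ['scene', 'top'] [0.1917, 0.4714, 0.3111, -0.2492, 0.0386]
0.012 ['scene', 'top'] [0.2322, 0.471, 0.3097, -0.2496, 0.0355]
capacitor [('scene', [0.463, 0.252, 0.007]), ('scene', [0.599, 0.161, 0.003]), ('top', [0.46, 0.253, 0.007])]
0.004 ['scene', 'top'] [0.0597, 0.4625, 0.2534, 0.7532, 0.0567]
0.012 ['scene', 'top'] [0.132, 0.4626, 0.2527, 0.2948, 0.0578]
two_way [('scene', [0.598, 0.161, 0.002]), ('scene', [0.485, 0.364, 0.003]), ('top', [0.48, 0.366, 0.002])]
0.004 ['scene', 'top'] [0.2063, 0.4839, 0.3644, 1.3827, 0.038]
0.012 ['scene', 'top'] [0.2401, 0.4837, 0.3635, -1.7734, 0.0581]
four_way [('scene', [0.455, 0.148, 0.005]), ('scene', [0.67, 0.243, 0.001]), ('scene', [0.686, 0.307, -0.0]), ('top', [0.688, 0.313, -0.001]), ('top', [0.674, 0.243, 0.0]), ('top', [0.456, 0.148, 0.003])]
0.004 ['scene', 'top'] [0.0759, 0.4552, 0.1474, 1.8381, 0.0291]
0.012 ['scene', 'top'] [0.1756, 0.4554, 0.1471, -1.3025, 0.0663]
heat_sink [('scene', [0.686, -0.067, -0.003]), ('scene', [0.474, 0.071, 0.003]), ('scene', [0.755, 0.215, -0.004]), ('top', [0.761, 0.218, -0.001]), ('top', [0.473, 0.076, -0.005]), ('top', [0.692, -0.068, 0.001])]
0.004 ['scene', 'top'] [0.157, 0.4759, 0.0733, 0.2621, 0.0162]
0.012 ['scene', 'top'] [0.2354, 0.4743, 0.0719, 0.2072, 0.0304]
```

```bash
python3 -c "from workcell import ticket; print(ticket.job_done())"
```

```text
the job is handed in; nothing more can be done
None
```

Both kits are made up and handed in at about 47 s: final camera fits put all five parts upright on their pocket floors and let go, and the grey three-way block and solder reel were never touched.

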